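# Push the walnut offcut through the chute flap

### The job

With the fingertips, push the dark walnut offcut along its lane of the green offcut chute, so that it swings open the yellow gravity flap in front of it and drops right through into the bin, then draw the fingers back so that the flap hangs fully shut. Only push it, never lift it out of its lane. The pale pine piece in the other lane is still needed: leave it where it lies and leave its flap closed, and do not disturb the other things on the bench.

Things in the scene. Friction and masses are not known exactly. Their poses are not given: they have to be found in the camera images.
- chute: Fixed green offcut chute. Origin on the bench (z = 0) below the flap line, midway between its two lanes; x = level feed direction into the bin, y left when looking along x, z up. Grey feed table (top at z = 150 mm) from x = -230 to 8 mm; two straight lanes along x centred at y = +50 and -50 mm, each 56 mm wide, between steel fences 10 mm high
- mouth_left (a point): point on the table top (z = 150 mm) at the middle of the left lane's mouth, chute x = 0, y = +50 mm; axes as the chute's. Mouth 56 mm wide, 50 mm high, between green posts (x = -8 to 8 mm) and under a header (x = -9 to 9, top at z = 216 mm; clear cover at that height over the bin behind). Posts, header and flap pivot stop an upright finger at the flap line
- mouth_right (a point): the same for the right lane's mouth, chute x = 0, y = -50 mm
- slide_lip (a point): midpoint of the table's far edge, just inside the mouths (chute x = 8, y = 0, z = 150 mm), where a 60 degree steel slide starts down to the bin floor; the clear-sided bin runs to chute x = 254 mm. A block pushed so far that its trailing end is about 15 mm before the flap line tips and slides down by itself
- flap_left (a joint): angle (rad) of the left lane's yellow gravity flap, 54 mm wide and 48 mm tall, 25 g, pivoted along its top edge 54 mm above the table: 0 hangs shut, grows as its lower edge swings inward (chute +x), up to 1.45; it falls shut by its own weight and cannot swing outward. Under 1 N opens it
- flap_right (a joint): the same for the right lane's flap
- walnut_mid (a point): centre of the dark brown walnut offcut, a loose block 90 x 40 x 28 mm (x along its length, z up), about 80 g, lying flat and lengthwise in either of the two lanes, within about 4 degrees of the lane's direction, its leading end 20 to 105 mm before the flap line; its centre is 14 mm above the table
- pine_mid (a point): centre of the pale pine block, same size, about 60 g, lying in the other lane
- glue: white glue bottle, 60 mm across, 170 mm tall, standing loose on the bench; origin at the centre of its underside, z up
- tape: yellow tape measure 62 x 34 x 60 mm standing loose on the bench; origin at the centre of its underside, z up
- pencils: dark steel pencil cup, 76 mm across, 100 mm tall, loose; origin at the centre of its underside, z up
- driver: screwdriver lying loose on the bench, handle to its -x
- square: try square lying loose on the bench, wooden stock 110 mm, blade 150 mm along its x
Mind the look-alikes: they are no part of the job. Leave any pink or turquoise look-alike of the part that bears walnut_mid alone.

How it is judged (in metres and radians):
On the way, in this order (a step that is already met when the one before it is completed fails the run):
1. the walnut offcut, still on the feed table, has swung its flap open and lies under it (((value of joint flap_left above 0.5 rad and y of walnut_mid in the frame of chute above 0 m and x of walnut_mid in the frame of chute between -0.06 and 0.02 m and z of walnut_mid in the frame of chute above 0.13 m) or (value of joint flap_right above 0.5 rad and y of walnut_mid in the frame of chute below 0 m and x of walnut_mid in the frame of chute between -0.06 and 0.02 m and z of walnut_mid in the frame of chute above 0.13 m))), for 0.03 s.
2. the walnut offcut is through and down in the bin (x of walnut_mid in the frame of chute above 0.045 m and z of walnut_mid in the frame of chute below 0.1 m), for 0.1 s.
At the end, for the whole second after the job is handed in: The walnut offcut lies at rest in the bin behind the flaps (centre more than 45 mm behind the flap line and less than 100 mm above the bench), both flaps hang shut within 0.06 rad, and the pine piece lies within 15 mm of where it started (all of step 2 and x of walnut_mid in the frame of chute below 0.26 m and y of walnut_mid in the frame of chute between -0.107 and 0.107 m and linear speed of walnut below 0.02 m/s and value of joint each of flap_left, flap_right below 0.06 rad and distance of pine_mid from where it was at the start of the episode below 0.015 m); the robot touches nothing.
It fails at once if the walnut offcut is lifted (centre more than 20 mm above its height in the lane) (z of walnut_mid in the frame of chute above 0.184 m).
It fails at once if the pine piece is moved more than 15 mm (distance of pine_mid from where it was at the start of the episode above 0.015 m).
It fails at once if the flap of the pine piece's lane is pushed open (more than 0.25 rad) ((y of pine_mid in the frame of chute above 0 m and value of joint flap_left above 0.25 rad) or (y of pine_mid in the frame of chute below 0 m and value of joint flap_right above 0.25 rad)).
It fails at once if the glue bottle, tape measure, pencil cup, screwdriver or try square is moved more than 30 mm (distance of any of glue, tape, pencils, driver, square from where it was at the start of the episode above 0.03 m).
It also fails if it takes over 38 s, if anything falls off the work surface, if the arm or the gripper's body presses on something with over 40 N, if the wrist force passes 120 N, or if a joint passes its speed limit or range.

### The arm

A 6-joint arm with a two-finger parallel gripper is mounted at the origin on the work surface. World frame = base frame: x ahead of the robot, y to its left, z up, the work surface at z = 0. Lengths are in mm, angles in degrees, forces in N, time in s.
With the tool pointing down it reaches from about 300 to 850 mm from the base axis. Payload 4.2 kg.
Tool frame: the origin (TCP) lies midway between the tips of the shut fingers; the grasp point (between the pads) lies 19 mm behind it (env.grasp_offset is the distance from the TCP to the grasp point, in mm); z points along the fingers, y is the line along which they close (so a half turn about z gives the same grasp; the last joint's range is limited). The gripper opens to 91 mm and grips with 3 to 60 N. Pads are 32 mm wide; open, the fingers measure 118 mm over their backs; the gripper's body (76 mm by 178 mm) begins 60 mm behind the grasp point.
Start: joints at [-66.635, 18.312, 89.639, -0, 72.044, -1.146], TCP at [238.555, -523.196, 213.976] pointing down, gripper open.
Joint ranges: [-177.97, 177.97], [-48.28, 115.42], [12.27, 149.76], [-77.06, 257.06], [2.81, 150.46], [-146.56, 146.56]. Speed limits (degrees/s): [147.25, 147.25, 180, 180, 180, 180].

### API

Orientations are given as [roll, pitch, yaw] about the fixed x, y, z axes, in that order (R = Rz(yaw) Ry(pitch) Rx(roll)).
In Python, from workcell import env, optics gives the robot as it stands. The module is installed in compiled form; this text tells all that it offers.
- The arm moves only by the tool send_rows, never from a script. Its argument "targets" is a list that holds one entry, the list of rows, each a list of 7 numbers: the turn, a rotation vector about the world's x, y, z scaled (see below), then the shift along the world's x, y, z scaled (see below), then the closure, from -1 (fully open) to 1 (shut). In form: [[[rx, ry, rz, x, y, z, gripper], ...]]. A call has 1 to 12 rows; each row shifts and turns the commanded pose from where the row before left it; what a row does not reach is not made up. The controller multiplies each number of a shift by 0.2 m and each number of a turn by pi/2 rad. A row lasts 1/10 s, in which the tool goes at most 50 mm and 8.59 degrees, less where a joint would pass 70% of its speed; a pose out of reach is approached as far as the arm can. A call with a number of a shift or a turn outside -1 to 1 is refused whole. A call with a gripper value outside its range is refused whole. The fingers move at their own pace and stop on an object; "grip_force" is the grip in N (left out, the last holds). Time passes only in rows, so rows that do not move let the fingers close. It gives the time, the measured TCP pose, the force, the opening and the grip force at its end, in the units of the state.
- env.state(): the state, without advancing time (a new reading comes with each control period).
- optics.grab_frame(name): name is "scene" or "top" or "wrist"; returns (picture, depth): 480x640x3 uint8, red, green, blue; 480x640 float32, mm along the optical axis (not along the pixel's ray), 0 where there is no reading.
- optics.camera_info(name): a dict with "camera_matrix" (3x3 intrinsics, pixels), "k1" (the pictures are not rectified: a ray, as slopes to the right and down, at radius r is drawn at 1 + k1 r^2 times it, then the intrinsics apply), "R" (3x3) and "t" (3): a world point X has camera coordinates R X + t; the wrist camera has in their place "mount" (4x4, takes a point from camera to tool coordinates, whose origin is the TCP and whose axes are the flange's). Camera axes: x right, y down, z forward; pixel columns grow to the right and rows downward; lengths in mm; the calibration is good to about 2 mm. A picture is of the moment at which its call begins: read the wrist's pose just before it. camera_info takes no time and is no camera call.
- env.job_done(): hands the job in; it is judged then, once.
Trained networks look in the newest picture that a camera, given by its name, has taken for a name from the list of things; names that differ only in an ending like _2 or _b are one class to them, and where a whole thing is asked for, a point or a joint stands for the part that bears it (a point fixed in the world has none). Each returns a list of dicts, best first, with "conf" (0 to 1); they miss things now and then, are a little off and sometimes report something else, mostly with a low value. They report only what shows in the picture. A call takes as long as a camera call. They do not tell look-alikes from the thing itself.
- optics.silhouettes(camera, name): "mask" (480x640 bool, what is visible of it) and "at" ([column, row] in pixels, amid what is visible of it).
- optics.place_of(camera, name): "at" ([column, row] in pixels: a listed point, or the origin of a listed thing).
The state is a dict: "time_s": time; "qpos": joint angles; "qvel": joint speeds; "effort": joint torques, N m; "ee_pos": TCP position; "ee_rot": TCP orientation; "force": force on the tool from outside, world axes, zero at the start; "torque": the same for the moment, N m; "gripper_width": finger opening in mm; "gripper_force": force on a finger pad.
Only numpy, scipy, OpenCV 4.12 (cv2) and the standard library are available. Lean on these libraries where they do the work, as an engineer would, in place of code of your own. Each camera call takes 0.05 s, during which the arm holds its last target. There are 200 camera calls.

## Working session

There is one attempt and no reset: what is moved stays moved. The work goes in short steps, Python scripts to look and compute and a tool call to move; the robot and the scene stay as the last step left them, time stands still between calls to the robot, and variables do not carry over. Pictures are saved under pics/ and viewed, at most 10 in all, crops included, and the job is handed in when it is done.

Besides the shell and the picture viewer there is one more tool, called after "Call:" in YAML: its name, and indented under it one key for each argument. send_rows: Moves the arm, as the interface text tells. Its arguments: {"type":"object","properties":{"targets":{"type":"array"},"grip_force":{"type":"number"}},"required":["targets"]}

```bash
mkdir -p pics; cat > h.py <<'E'
import numpy as np, cv2
from workcell import env, optics
def ray(name,px):
    c=optics.camera_info(name); K=np.array(c["camera_matrix"]); R=np.array(c["R"]); t=np.array(c["t"])
    d=np.linalg.inv(K)@[px[0],px[1],1]; u=d[:2].copy()
    for _ in range(30): u=d[:2]/(1+c["k1"]*(u@u))
    return R,t,np.array([u[0],u[1],1])
def at_z(name,px,z):
    R,t,u=ray(name,px); o=-R.T@t; v=R.T@u; return o+v*(z-o[2])/v[2]
def at_d(name,px,dep):
    R,t,u=ray(name,px); return R.T@(u*dep-t)
E
python3 - <<'E'
from h import *
for n in ("scene","top"):
    p,d=optics.grab_frame(n); cv2.imwrite(f"pics/{n}.png",p[:,:,::-1]); np.save(n+"_d.npy",d); np.save(n+"_p.npy",p)
    for k in ("walnut_mid","pine_mid","mouth_left","mouth_right","slide_lip","chute","glue","tape","pencils","driver","square"):
        z={"walnut_mid":164,"pine_mid":164,"mouth_left":150,"mouth_right":150,"slide_lip":150}.get(k,0)
        for r in optics.place_of(n,k)[:3]: print(n,k,round(r["conf"],2),np.round(r["at"]),np.round(at_z(n,r["at"],z)))
    c=optics.camera_info(n); print(-np.array(c["R"]).T@c["t"])
print(env.state()["time_s"])
E
```

```text
scene walnut_mid 0.72 [424. 281.] [443. -23. 164.]
scene walnut_mid 0.72 [443. 417.] [437. 210. 164.]
scene walnut_mid 0.63 [346. 247.] [559. -96. 164.]
scene pine_mid 0.79 [277. 267.] [659. -38. 164.]
scene glue 0.76 [237. 267.] [ 774. -232.    0.]
scene driver 0.8 [277. 223.] [ 717. -392.    0.]
scene square 0.79 [396. 225.] [ 459. -403.    0.]
[538.6356234  603.45831959 687.11707894]
top walnut_mid 0.89 [294. 264.] [548. -92. 164.]
top walnut_mid 0.86 [389. 268.] [ 544. -256.  164.]
top walnut_mid 0.64 [286. 347.] [408. -83. 164.]
top pine_mid 0.91 [267. 197.] [663. -42. 164.]
top mouth_left 0.68 [213. 253.] [566.  52. 150.]
top mouth_right 0.81 [222. 196.] [667.  41. 150.]
top slide_lip 0.95 [214. 222.] [620.  53. 150.]
top glue 0.84 [366. 162.] [ 776. -224.    0.]
top tape 0.93 [396. 189.] [ 721. -286.    0.]
top tape 0.41 [224. 197.] [698.  75.   0.]
top pencils 0.71 [254. 158.] [784.  14.   0.]
top driver 0.67 [216. 252.] [580.  85.   0.]
top driver 0.66 [449. 192.] [ 715. -396.    0.]
top square 0.97 [451. 318.] [ 457. -398.    0.]
[ 484.970218   -165.99743098 1001.25085278]
1.2
```

View pics/scene.png

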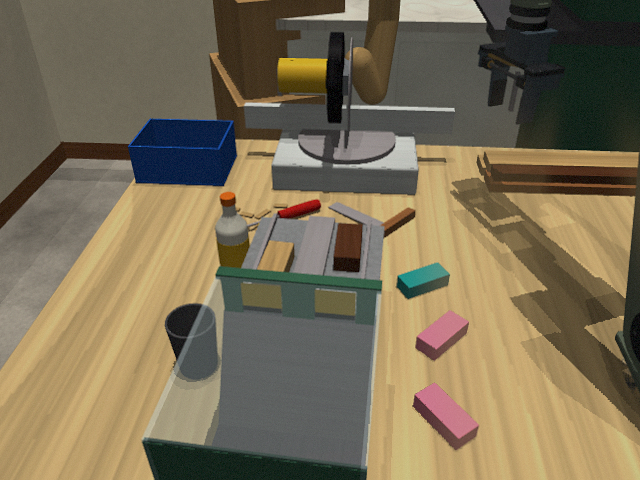

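View pics/top.png

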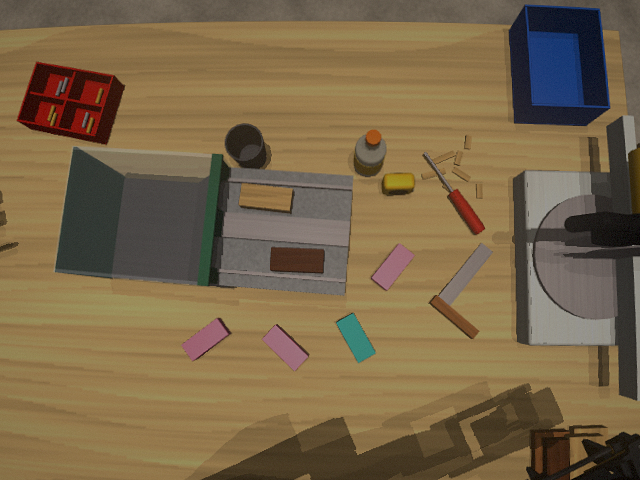

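Top view: the candidates for walnut_mid are the dark brown block in a lane (297,260), pink blocks (393,267), (286,347), (206,339) and a turquoise one (355,338). Only the first is dark brown and lies in a lane, with the pine at (267,197) in the other lane. I'll measure its pose and the lane's and confirm with a crop.

```bash
python3 - <<'E'
from h import *
p=np.load("top_p.npy"); d=np.load("top_d.npy")
cv2.imwrite("pics/crop.png",cv2.resize(p[140:310,190:370,::-1],None,fx=4,fy=3.5,interpolation=cv2.INTER_CUBIC)[:600])
# world map
W=np.zeros((480,640,3))
for v in range(130,320):
    for u in range(150,380):
        if d[v,u]>0: W[v,u]=at_d("top",(u,v),d[v,u])
np.save("W.npy",W)
z=W[...,2]
print("table z",np.median(z[210:240,250:340]), "walnut z",np.median(z[255:265,285:310]),"pine z",np.median(z[192:202,255:280]))
def rect(m,zz):
    P=np.array([at_z("top",(u,v),zz)[:2] for v,u in zip(*np.nonzero(m))],np.float32)
    return cv2.minAreaRect(P)
m=np.zeros((480,640),bool); m[130:320,225:380]=1
tb=m&(z>140)&(z<185); n,l,s,_=cv2.connectedComponentsWithStats(tb.astype(np.uint8)); tb=l==1+np.argmax(s[1:,4])
r=rect(tb,150); print("table",r,cv2.boxPoints(r).round(0).tolist())
for k in ("walnut_mid","pine_mid"):
    for o in optics.silhouettes("top",k)[:4]:
        print(k,o["conf"].__round__(2),np.round(o["at"]),rect(o["mask"],178), np.median(p[o["mask"]],0))
hd=(z>205)&(z<230); r=rect(hd,216); print("header",r)
E
```

```text
Traceback (most recent call last):
  File "h.py", line 11, in at_d
    R,t,u=ray(name,px); return R.T@(u*dep-t)
          ~~~^^^^^^^^^
  File "h.py", line 4, in ray
    c=optics.camera_info(name); K=np.array(c["camera_matrix"]); R=np.array(c["R"]); t=np.array(c["t"])
ValueError: time passes only in moves, steps and waits
```

View pics/crop.png

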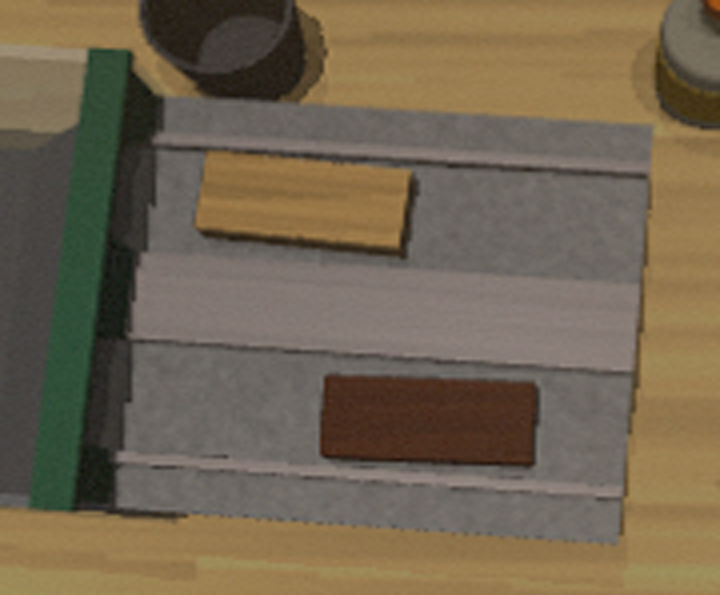

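The crop confirms it: the dark brown block is in the lower lane, about (271–325, 247–273) in the full picture. Pine is in the upper lane, and both are clear of the fences. The script failed on too many camera_info calls, so I'll cache those.

```bash
sed -i 's/^def ray/import functools\n@functools.lru_cache(None)\ndef info(n): return optics.camera_info(n)\ndef ray/; s/c=optics.camera_info(name)/c=info(name)/' h.py; python3 - <<'E'
from h import *
p=np.load("top_p.npy"); d=np.load("top_d.npy")
W=np.zeros((480,640,3))
for v in range(130,320):
    for u in range(150,380):
        if d[v,u]>0: W[v,u]=at_d("top",(u,v),d[v,u])
z=W[...,2]
print("table z",np.median(z[215:235,250:340]), "walnut z",np.median(z[255:265,285:310]),"pine z",np.median(z[192:202,255:280]))
def rect(m,zz):
    P=np.array([at_z("top",(u,v),zz)[:2] for v,u in zip(*np.nonzero(m))],np.float32)
    r=cv2.minAreaRect(P); return np.round(r[0],1),np.round(r[1],1),round(r[2],1)
m=np.zeros((480,640),bool); m[130:320,225:380]=1
tb=m&(z>140)&(z<185); n,l,s,_=cv2.connectedComponentsWithStats(tb.astype(np.uint8)); tb=l==1+np.argmax(s[1:,4])
print("table",rect(tb,150))
hd=((z>208)&(z<225)&(p[...,1]>1.3*p[...,0])); print("header",rect(hd,216),hd.sum())
bw=(z>170)&(z<190); n,l,s,c=cv2.connectedComponentsWithStats(bw.astype(np.uint8))
for i in range(1,n):
    if s[i,4]>200: print("blk",c[i],s[i],rect(l==i,178),np.median(p[l==i],0))
for k in ("walnut_mid",):
    for o in optics.silhouettes("top",k)[:4]:
        print(k,round(o["conf"],2),np.round(o["at"]),rect(o["mask"],178), np.median(p[o["mask"]],0))
# fences: line of the lane edges
for (a,b) in [((229,227-3),(348,246)),((219,271),(345,281)),((224,213),(349,221)),((227,182),(350,190)),((346,293),(219,287))]:
    A,B=at_z("top",a,155),at_z("top",b,155); print(A.round(1),B.round(1),np.degrees(np.arctan2(*(A-B)[:2])).round(1))
E
```

```text
table z 160.79528428226203 walnut z 179.11767435745628 pine z 178.9410466516175
table (array([614.6, -70.4]), array([231.7, 222.4]), 86.7)
header (array([615.8,  43.8]), array([ 18.9, 219.1]), 86.5) 1431
blk [265.46537842 196.55394525] [ 238  182   55   30 1242] (array([661.5, -41.2]), array([91.6, 41.9]), 84.1) [145. 112.  68.]
blk [296.63707777 259.3212883 ] [ 270  247   54   26 1273] (array([554.7, -98. ]), array([90.1, 40.4]), 88.8) [74. 46. 31.]
walnut_mid 0.86 [295. 262.] (array([554.2, -98.4]), array([90.8, 41.5]), 89.1) [74. 46. 31.]
walnut_mid 0.84 [206. 339.] (array([418.4,  51.5]), array([35. , 77.6]), 38.3) [156.  99. 113.]
walnut_mid 0.78 [391. 267.] (array([ 545.4, -259. ]), array([34.7, 78.2]), 52.1) [157. 109. 119.]
walnut_mid 0.58 [283. 350.] (array([408.5, -82.7]), array([75.7, 36.5]), 48.0) [157. 108. 121.]
[616.4  25.  155. ] [ 581.4 -184.7  155. ] 9.5
[533.3  38.8 155. ] [ 520.9 -180.5  155. ] 3.2
[635.9  34.9 155. ] [ 625.3 -185.8  155. ] 2.7
[692.1  32.4 155. ] [ 680.6 -186.7  155. ] 3.0
[ 500.4 -182.6  155. ] [505.5  37.5 155. ] -178.7
```

```bash
python3 -c "
from h import *
s=env.state(); print({k:np.round(s[k],2) for k in('time_s','ee_pos','ee_rot','gripper_width','force')})
from scipy.spatial.transform import Rotation as R
M=R.from_euler('xyz',s['ee_rot'],degrees=True).as_matrix(); print(M.round(3))"
```

```text
{'time_s': np.float64(1.25), 'ee_pos': array([ 238.55, -523.18,  213.97]), 'ee_rot': array([180.  ,   0.  ,  24.51]), 'gripper_width': np.float64(91.13), 'force': array([-0.43, -1.03, -0.21])}
[[ 0.91   0.415 -0.   ]
 [ 0.415 -0.91  -0.   ]
 [-0.     0.    -1.   ]]
```

Call:
send_rows:
  targets:
    - [[0,0,-0.0515,0.131,0.145,0.008,1],[0,0,-0.0515,0.131,0.145,0.008,1],[0,0,-0.0515,0.131,0.145,0.008,1],[0,0,-0.0515,0.131,0.145,0.008,1],[0,0,-0.0515,0.131,0.145,0.008,1],[0,0,-0.0515,0.131,0.145,0.008,1],[0,0,0,0.131,0.145,0.008,1],[0,0,0,0.131,0.145,0.008,1],[0,0,0,0.131,0.145,0.008,1],[0,0,0,0.131,0.145,0.008,1],[0,0,0,0.131,0.145,0.008,1],[0,0,0,0,0,0,1]]

```text
time_s: 2.45
ee_pos: [529.5, -201.0, 231.6]
ee_rot: [-179.9, -0.1, -3.0]
force: [-1.8, -0.6, 0.4]
gripper_width: 0.6
gripper_force: 0.0
```

Call:
send_rows:
  targets:
    - [[0,0,0,0.06,0.07,0,1],[0,0,0,0.06,0.07,0,1],[0,0,0,0,0,0,1],[0,0,0,0,0,-0.08,1],[0,0,0,0,0,-0.08,1],[0,0,0,0,0,0,1],[0,0,0,0,0,0,1],[0,0,0,0,0,0,1]]

```text
time_s: 3.25
ee_pos: [551.1, -176.7, 200.6]
ee_rot: [180.0, -0.1, -3.3]
force: [0.4, -0.5, 0.2]
gripper_width: 0.6
gripper_force: 0.0
```

```bash
python3 -c "
from h import *
p,d=optics.grab_frame('top'); cv2.imwrite('pics/t2.png',cv2.resize(p[140:310,190:400,::-1],None,fx=3.5,fy=3.5))
s=env.state(); print(s['ee_pos'],s['ee_rot'],s['force'],s['time_s'])"
```

```text
[ 551.1661482  -176.65610918  200.63628859] [ 1.79958501e+02 -1.02779114e-01 -3.31568088e+00] [-0.1064531   1.18366981 -0.51909938] 3.3
```

View pics/t2.png

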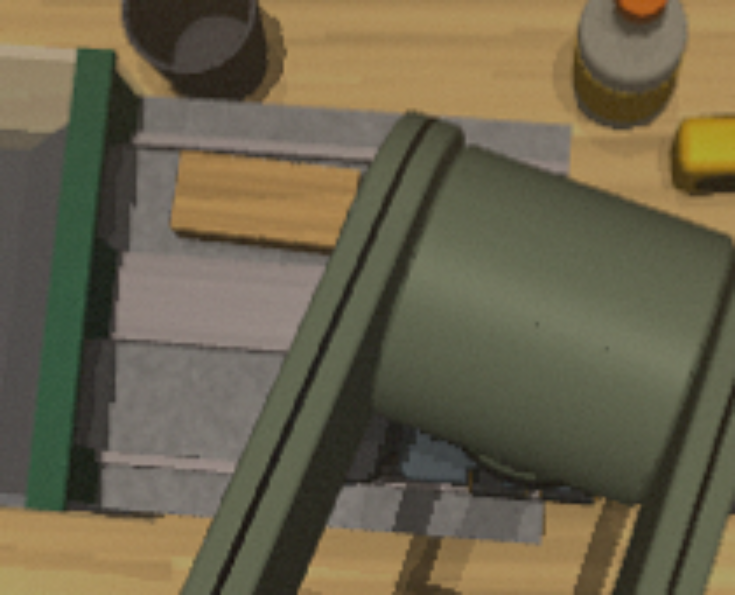

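The arm hides the lane behind the header at (57,280); the scene is otherwise undisturbed. Lowering to finger height.

Call:
send_rows:
  targets:
    - [[0,0,0,0.005,0,-0.07,1],[0,0,0,0,0,-0.07,1],[0,0,0,0,0,-0.06,1],[0,0,0,0,0,0,1],[0,0,0,0,0,0,1]]

```text
time_s: 3.8
ee_pos: [552.0, -176.3, 159.9]
ee_rot: [180.0, -0.0, -3.3]
force: [0.1, 0.6, 0.1]
gripper_width: 0.3
gripper_force: 0.0
```

Call:
send_rows:
  targets:
    - [[0,0,0,0.003,0.05,0,1],[0,0,0,0.003,0.05,0,1],[0,0,0,0.003,0.05,0,1],[0,0,0,0.003,0.05,0,1],[0,0,0,0.003,0.05,0,1],[0,0,0,0.003,0.05,0,1],[0,0,0,0.003,0.05,0,1],[0,0,0,0.003,0.05,0,1],[0,0,0,0.003,0.05,0,1],[0,0,0,0.003,0.05,0,1]]

```text
time_s: 4.8
ee_pos: [557.8, -75.4, 159.6]
ee_rot: [180.0, -0.0, -3.3]
force: [-0.1, -1.7, 2.2]
gripper_width: 0.2
gripper_force: 1.0
```

```bash
python3 -c "
from h import *
for n in('scene','top'):
  p,d=optics.grab_frame(n); cv2.imwrite(f'pics/a_{n}.png',p[:,:,::-1])
  q=p[200:330,140:400] if n=='scene' else p[140:310,190:400]
  q=cv2.resize(q,(780,300)); o=q if n=='scene' else np.vstack([o,q])
cv2.imwrite('pics/a.png',o[:,:,::-1])
s=env.state(); print(s['ee_pos'],s['force'],s['time_s'])"
```

```text
[557.57920888 -74.48787624 159.31230164] [ 0.39994612 -0.76979099 -0.40684558] 4.9
```

View pics/a.png

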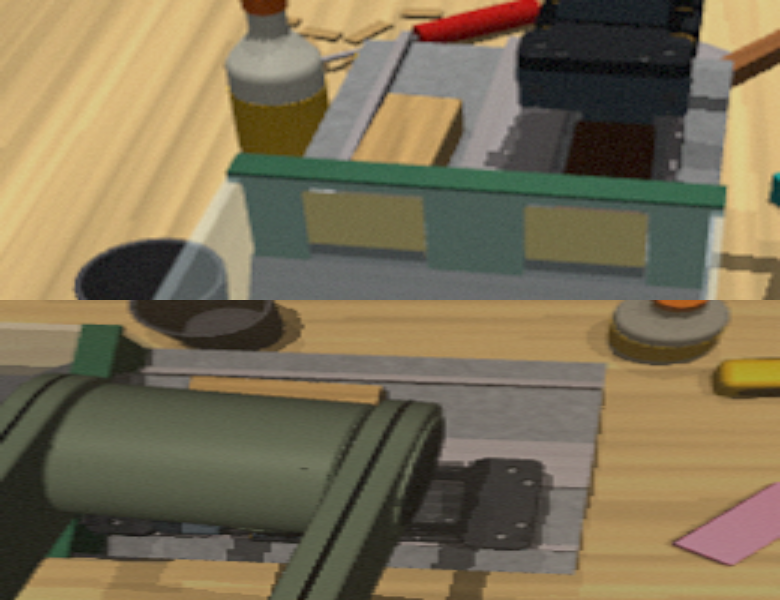

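The walnut's dark top at (610,150) sits in line ahead of the fingers. Both flaps still hang shut, and the pine hasn't moved. Continuing the push.

Call:
send_rows:
  targets:
    - [[0,0,0,0.0025,0.04,0,1],[0,0,0,0.0025,0.04,0,1],[0,0,0,0.0025,0.04,0,1],[0,0,0,0.0025,0.04,0,1],[0,0,0,0.0025,0.04,0,1],[0,0,0,0.0025,0.04,0,1],[0,0,0,0.0025,0.04,0,1],[0,0,0,0.0025,0.04,0,1],[0,0,0,0.0025,0.04,0,1],[0,0,0,0.0025,0.04,0,1],[0,0,0,0,0,0,1]]

```text
time_s: 6.0
ee_pos: [562.9, 5.0, 159.6]
ee_rot: [-180.0, -0.0, -3.2]
force: [0.3, -0.1, -0.6]
gripper_width: 0.3
gripper_force: 0.0
```

```bash
python3 -c "
from h import *
p,d=optics.grab_frame('scene'); cv2.imwrite('pics/b.png',cv2.resize(p[200:480,130:400,::-1],None,fx=2,fy=2))
s=env.state(); print(s['ee_pos'],s['force'],s['time_s'])"
```

```text
[562.73657316   4.50503892 159.54599975] [ 0.29897841 -0.78209219  0.23134155] 6.05
```

View pics/b.png

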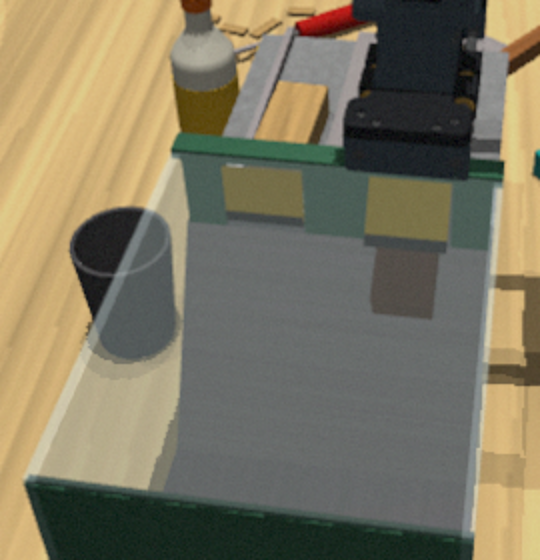

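The flap at (408,210) is raised, resting on the walnut, which pokes through at (405,285). The tail is still about 28 mm before the flap line, so I'll push on about 15 mm.

Call:
send_rows:
  targets:
    - [[0,0,0,0.002,0.025,0,1],[0,0,0,0.001,0.025,0,1],[0,0,0,0.001,0.02,0,1],[0,0,0,0,0,0,1],[0,0,0,0,0,0,1],[0,0,0,0,0,0,1],[0,0,0,0,0,0,1]]

```text
time_s: 6.75
ee_pos: [563.5, 17.7, 159.6]
ee_rot: [180.0, 0.0, -3.3]
force: [-0.1, 0.4, -0.1]
gripper_width: 0.5
gripper_force: 0.0
```

```bash
python3 -c "
from h import *
p,d=optics.grab_frame('scene'); cv2.imwrite('pics/c.png',cv2.resize(p[200:480,130:400,::-1],None,fx=2,fy=2))
s=env.state(); print(s['ee_pos'],s['force'],s['time_s'])"
```

```text
[563.56114783  17.65408063 159.57668051] [-0.09986364 -0.16764452 -0.91789737] 6.8
```

View pics/c.png

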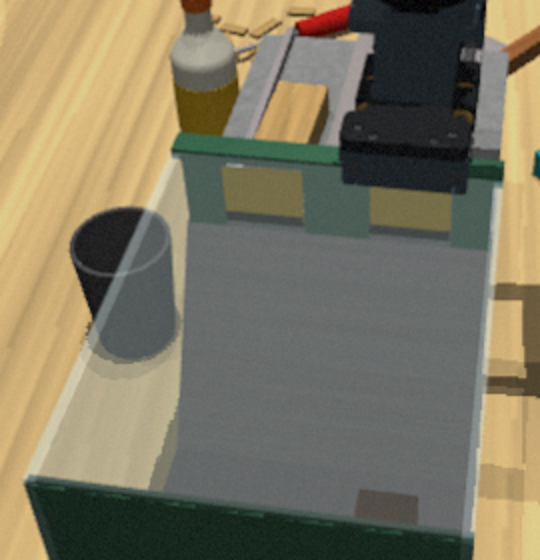

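The walnut has slid to the bin's far end (387,505) and the flap has fallen shut. Drawing back along the lane, then up.

Call:
send_rows:
  targets:
    - [[0,0,0,-0.003,-0.05,0,1],[0,0,0,-0.006,-0.1,0,1],[0,0,0,-0.006,-0.1,0,1],[0,0,0,-0.006,-0.1,0,1],[0,0,0,-0.006,-0.1,0,1],[0,0,0,0,0,0.1,1],[0,0,0,0,0,0.15,1],[0,0,0,0,0,0.15,1],[0,0,0,0,-0.15,0.1,1],[0,0,0,0,-0.15,0,1],[0,0,0,0,0,0,1],[0,0,0,0,0,0,1]]

```text
time_s: 8.0
ee_pos: [557.7, -132.9, 259.3]
ee_rot: [-180.0, 0.0, -3.4]
force: [0.6, 0.3, 0.2]
gripper_width: 0.5
gripper_force: 0.0
```

```bash
python3 -c "
from h import *
p,d=optics.grab_frame('scene'); cv2.imwrite('pics/d.png',cv2.resize(p[190:480,130:420,::-1],None,fx=2,fy=2))
s=env.state(); print(s['ee_pos'],s['force'],s['time_s'])"
```

```text
[ 557.66638887 -132.26613778  259.11307136] [-0.44078878  1.25803114  0.00896173] 8.05
```

View pics/d.png

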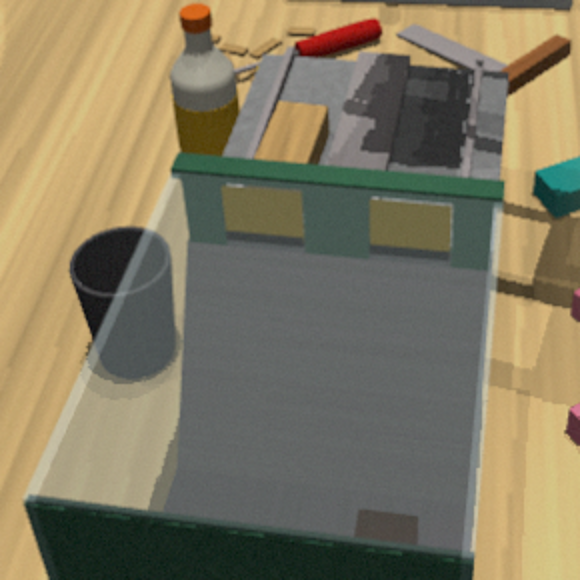

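Both flaps hang shut at (262,210) and (410,222). The walnut is at rest in the bin at (387,525), the pine is unmoved, and the lane is empty. Handing in.

```bash
python3 -c "
from workcell import env
print(env.job_done())"
```

```text
the job is handed in; nothing more can be done
None
```

The walnut offcut was pushed through its flap and lies at rest in the bin; both flaps hang shut, the pine looks unmoved, and the job is handed in (the hand-in gave no verdict).

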